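# Load a test cell and screw down its retaining ring

### The job

Load the test cell: put the brown filter disc, then the blue spacer ring, then the black-rimmed green window disc flat into the barrel, one on top of the other in that order. Then set the brass retaining ring in with its two pins in the barrel's side slots and screw it clockwise (seen from above) as far as it will go, so that it clamps the stack against the sprung floor; let go and leave everything else on the bench where it stands.

Things in the scene. Friction and masses are not known exactly. Their poses are not given: they have to be found in the camera images.
- barrel: Aluminium barrel fixed upright on the bench, bore 54, outside 76 to 80, 85 high, on a dark round foot 96 wide, 10 high; origin at the centre of the foot's underside, z up, x towards the middle of one wall. Inside, 20 above the bench, a sprung steel floor. Walls stand at +x and -x; slots at +y and -y (see barrel_slot)
- barrel_mouth (a point): Centre of the barrel's mouth, 85 above the bench, axes as the barrel's. Its blue lead-in lip slopes from 63 wide at the top to 54 wide 10 lower
- barrel_slot (a point): Centre of the +y finger slot, 31 from the barrel's axis and 45 above the bench; its twin faces it at -y. Both go right through the wall, 36 wide at the bore and wider outwards, from 18 above the bench to the open top: fingers holding a part across the barrel's y can go down in them
- barrel_thread (a point): On the +x wall's bayonet thread (twin at -x), 30 from the axis, 66.5 high. A ring pin standing in a slot, within 25 degrees of its middle, runs under the thread when turned clockwise seen from above. The thread starts 48 degrees from the barrel's x axis, falls 4 by 12 degrees from it, is then level; a stop halts pins about 10 degrees past the x axis
- floor (a joint): How far the sprung floor is pressed down, m: 0 at rest, at most 0.006. Yields from 3 N, then 1 N per mm; the parts' weight does not press it down; 0.0025 with the ring home
- filter: Brown (terracotta) sintered disc, 49 in diameter, 10 thick, about 50 g, lying flat; origin at the centre of the underside. Goes in first, underside 20 above the bench
- spacer: Blue plastic spacer ring, 49 outside, 36 inside, 12 thick, about 40 g, lying flat; origin at the centre of the underside. Goes in second, underside 30 above the bench
- window: Round window, black rim and green glass middle, 49 in diameter, 10 thick, about 50 g, lying flat; origin at the centre of the underside. Goes in third, underside 42 above the bench
- ring: Brass retaining ring, 48 outside, 16 high, about 80 g, standing; origin at the centre of its underside, z up. Two pins 8 thick along +x and -x, axis 13 up, reach 33 out. Two legs carry a red grip bar: 48 along x, 12 wide (y), 37 to 59 up; grip it across y, fingertips at least 40 up to clear the barrel's lip. Alike after half a turn
- ring_seat (a point): A point on the ring's axis at its underside. On the loaded stack it rests 52 above the bench, pins 1.5 under the start of the thread; home it is at 49.5. Pressing it down 2 to 4 mm before turning makes it turn freely
- weight: Bystander: brass weight with a small knob, 28 in diameter, 34 high; origin at the centre of its underside. Stands near one of the parts
- probe: Bystander: upright aluminium cylinder, 24 in diameter, 45 high; origin at the centre of its underside. Stands near one of the parts
- sample: Bystander: dark wooden sample plug, 28 in diameter, 20 high; origin at the centre of its underside. Stands near one of the parts
- foot: Bystander: dark steel foot with a stem, 26 in diameter, 30 high; origin at the centre of its underside. Stands beside the ring, off one of its pins
- bottle: Bystander: white bottle with blue cap, 48 in diameter, 125 high, between robot and barrel; origin at the centre of its underside
- jar: Bystander: amber jar, 52 in diameter, 70 high, beyond the barrel; origin at the centre of its underside
- mouse: Bystander: black computer mouse, 100 long (x), 58 wide, 26 high; origin at the centre of its underside
- wrench: Bystander: steel wrench 150 long lying flat along its own x, about 35 wide, 10 high, beyond the barrel; origin at its middle

How it is judged:
By the outcome, as a careful person would: the job done as asked, in the order asked, and still so for the second after the job is handed in, with the robot touching nothing.
It also fails if it takes over 72 s, if anything falls off the work surface, if the arm or the gripper's body presses on something with over 40 N, if the wrist force passes 120 N, or if a joint passes its speed limit or range.

### The arm

A 7-joint arm with a two-finger parallel gripper is mounted at the origin on the work surface. World frame = base frame: x ahead of the robot, y to its left, z up, the work surface at z = 0. Lengths are in m, angles in rad, forces in N, time in s.
With the tool pointing down it reaches from about 0.425 to 0.925 m from the base axis. Payload 6.8 kg.
Tool frame: the origin (TCP) lies midway between the tips of the shut fingers; the grasp point (between the pads) lies 19 mm behind it; z points along the fingers, y is the line along which they close (so a half turn about z gives the same grasp; the last joint's range is limited). The gripper opens to 85 mm and grips with 20 to 120 N. Pads are 22 mm wide; open, the fingers measure 114 mm over their backs; the gripper's body (76 mm by 85 mm) begins 54 mm behind the grasp point. The pads swing forward as they close: fully open they stand 13 mm farther back than shut.
Start: joints at [1.039, 0.477, 0.022, 1.555, -0.011, 1.109, -0.083], TCP at [0.278, -0.615, 0.231] pointing down, gripper open.
Joint ranges: [-2.96, 2.96], [-0.34, 2.1], [-1.41, 1.46], [0.24, 2.44], [-1.37, 4.51], [0.17, 1.92], [-2.96, 2.96]. Speed limits (rad/s): [2.39, 2.39, 3.14, 3.14, 3.14, 3.14, 3.14].

### API

Orientations are given as a unit quaternion [w, x, y, z].
In Python, from station import * gives the robot as it stands.
- The arm moves only by the shell command python3 -m creep 'ROWS' [FORCE]. ROWS is JSON, a list of rows, each a list of 7 numbers: the gripper command: -1 is shut, 1 is fully open, values between are in proportion, then the shift along the world's x, y, z in mm, then the turn, a rotation vector about the world's x, y, z in rad. A call has 1 to 5 rows; each row shifts and turns the commanded pose from where the row before left it; what a row does not reach is not made up. A row lasts 1/8 s, in which the tool goes at most 62.5 mm and 10.7 degrees, less where a joint would pass 70% of its speed; a pose out of reach is approached as far as the arm can. A call is refused whole if a number of a shift passes 62.5 or a number of a turn 0.188, either way. A call with a gripper value outside its range is refused whole. The fingers move at their own pace and stop on an object; FORCE is the grip in N (left out, the last holds). Time passes only in rows, so rows that do not move let the fingers close. It gives the time, the measured TCP pose, the force, the opening and the grip force at its end, in the units of the state.
- get_obs(): the state, without advancing time (a new reading comes with each control period).
- read_camera(name): name is "scene" or "top" or "wrist"; returns (picture, depth): 480x640x3 uint8, red, green, blue; 480x640 float32, m along the optical axis (not along the pixel's ray), 0 where there is no reading.
- camera_params(name): a dict with "intrinsics" (3x3 intrinsics, pixels), "cam_to_world" (4x4, takes a point from camera to world coordinates); the wrist camera has in their place "mount" (4x4, takes a point from camera to tool coordinates, whose origin is the TCP and whose axes are the flange's). Camera axes: x right, y up, looking along -z (the intrinsics and any distortion apply to the point x, -y, -z); pixel columns grow to the right and rows downward; lengths in m; the calibration is good to about 2 mm. A picture is of the moment at which its call begins: read the wrist's pose just before it. camera_params takes no time and is no camera call.
- hand_in(): hands the job in; it is judged then, once.
The state is a dict: "t": time; "q": joint angles; "joint_vel": joint speeds; "joint_torque": joint torques, N m; "eef_pos": TCP position; "tool_rot": TCP orientation; "contact_force": force on the tool from outside, world axes, zero at the start; "torque": the same for the moment, N m; "gripper_width": opening from 0.0 (shut) to 1.0 (fully open); "grasp_force": force on a finger pad.
Only numpy, scipy, OpenCV 4.12 (cv2) and the standard library are available. Lean on these libraries where they do the work, as an engineer would, in place of code of your own. Each camera call takes 0.05 s, during which the arm holds its last target. There are 200 camera calls.

## Working session

There is one attempt and no reset: what is moved stays moved. The work goes in short steps, Python scripts to look and compute and a shell command to move; the robot and the scene stay as the last step left them, time stands still between calls to the robot, and variables do not carry over. Pictures are saved under pics/ and viewed, at most 10 in all, crops included, and the job is handed in when it is done.

```bash
mkdir -p pics
python3 - <<'E'
from station import *
import cv2,numpy as np
np.set_printoptions(precision=4,suppress=True)
ims=[]
for n in("top","scene"):
    p,d=read_camera(n); np.savez(f"{n}.npz",p=p,d=d)
    cv2.imwrite(f"pics/{n}0.png",p[:,:,::-1]); c=camera_params(n);print(n,c)
print(camera_params("wrist"));o=get_obs();print(o["eef_pos"],o["tool_rot"],o["t"])
E
```

```text
top {'intrinsics': array([[498.7642,   0.    , 326.1964],
       [  0.    , 498.7642, 239.2103],
       [  0.    ,   0.    ,   1.    ]]), 'cam_to_world': array([[-0.0204,  0.9929, -0.1176,  0.3696],
       [-0.9998, -0.0203,  0.002 ,  0.0415],
       [-0.0004,  0.1176,  0.9931,  1.2825],
       [ 0.    ,  0.    ,  0.    ,  1.    ]])}
scene {'intrinsics': array([[506.504 ,   0.    , 324.0095],
       [  0.    , 506.504 , 227.8322],
       [  0.    ,   0.    ,   1.    ]]), 'cam_to_world': array([[ 0.8172, -0.4674,  0.3372,  0.8222],
       [ 0.5761,  0.679 , -0.455 , -0.3755],
       [-0.0163,  0.5661,  0.8242,  0.8968],
       [ 0.    ,  0.    ,  0.    ,  1.    ]])}
{'intrinsics': array([[363.2223,   0.    , 323.3026],
       [  0.    , 363.2223, 244.9741],
       [  0.    ,   0.    ,   1.    ]]), 'mount': array([[ 0.0002,  0.9631,  0.2691,  0.0688],
       [ 1.    ,  0.0001, -0.0011, -0.0001],
       [-0.0011,  0.2691, -0.9631, -0.1437],
       [ 0.    ,  0.    ,  0.    ,  1.    ]])}
[ 0.2773 -0.6149  0.2304] [-0.0007  0.9776  0.2103 -0.0002] 0.1
```

View pics/top0.png

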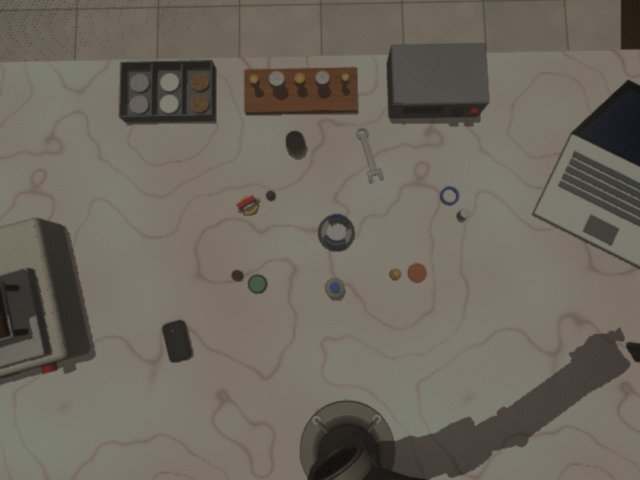

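View pics/scene0.png

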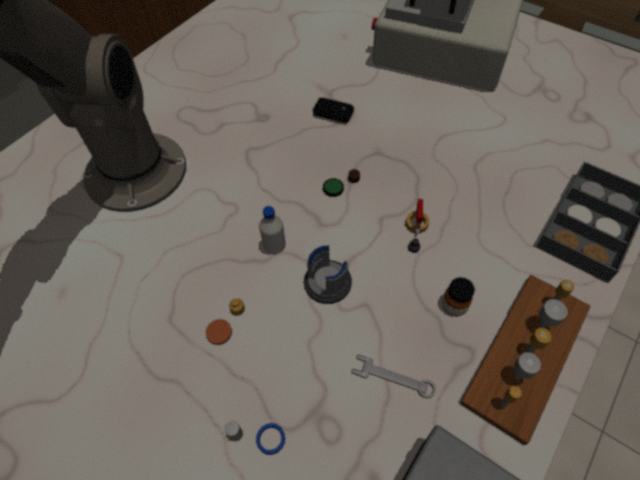

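The top view shows the filter at (417,272), spacer (450,196), window (257,284), ring (248,205) and barrel (336,232), with a small bystander next to each part. The scene view agrees: filter (219,331), spacer (270,438), window (333,187), ring (418,220), barrel (328,275).

```bash
cat > h.py <<'E'
from station import *
import cv2,numpy as np
from scipy.spatial.transform import Rotation as R
np.set_printoptions(precision=4,suppress=True)
def T_of(n):
    c=camera_params(n)
    if n!="wrist": return c["intrinsics"],c["cam_to_world"]
    o=get_obs();q=o["tool_rot"];T=np.eye(4);T[:3,:3]=R.from_quat([q[1],q[2],q[3],q[0]]).as_matrix();T[:3,3]=o["eef_pos"]
    return c["intrinsics"],T@c["mount"]
def cast(K,T,uv,z):
    uv=np.atleast_2d(np.asarray(uv,float))
    r=np.c_[(uv[:,0]-K[0,2])/K[0,0],-(uv[:,1]-K[1,2])/K[1,1],-np.ones(len(uv))]@T[:3,:3].T
    return T[:3,3]+r*((z-T[2,3])/r[:,2])[:,None]
def proj(K,T,P):
    p=(np.atleast_2d(P)-T[:3,3])@T[:3,:3]
    return np.c_[K[0,0]*p[:,0]/-p[:,2]+K[0,2],K[1,1]*-p[:,1]/-p[:,2]+K[1,2]]
COL={"filter":((3,100,60),(14,255,255)),"spacer":((105,110,60),(125,255,255)),"window":((50,60,30),(85,255,255)),"red":((172,120,60),(179,255,255))}
def blobs(p,name,amin=30):
    m=cv2.inRange(cv2.cvtColor(p,cv2.COLOR_RGB2HSV),*COL[name])
    if name=="red": m|=cv2.inRange(cv2.cvtColor(p,cv2.COLOR_RGB2HSV),(0,150,60),(3,255,255))
    cs,_=cv2.findContours(m,cv2.RETR_EXTERNAL,cv2.CHAIN_APPROX_NONE)
    return sorted([c[:,0,:] for c in cs if cv2.contourArea(c)>amin],key=lambda c:-cv2.contourArea(c))
def circ(X):
    s=np.linalg.lstsq(np.c_[2*X[:,:2],np.ones(len(X))],(X[:,:2]**2).sum(1),rcond=None)[0]
    return s[:2],np.sqrt(s[2]+s[0]**2+s[1]**2)
E
python3 - <<'E'
from h import *
for n in("top","scene"):
    p=np.load(n+".npz")["p"];K,T=T_of(n)
    for k,z in(("filter",.01),("spacer",.012),("window",.01),("red",.059)):
        for c in blobs(p,k)[:4]:
            X=cast(K,T,c,z);r=cv2.minAreaRect(X[:,:2].astype(np.float32)*1000)
            print(n,k,c.mean(0),circ(X),r)
    if n=="top":
        for nm,uv,z in(("barrel",(336,232),.085),("foot",(271,196),.03),("weight",(395,273),.034),("probe",(461,215),.045),("sample",(237,275),.02),("bottle",(335,286),.12)):
            print(nm,cast(K,T,uv,z))
        cv2.imwrite("pics/c0.png",np.hstack([cv2.resize(p[202:262,306:366],(400,400),interpolation=cv2.INTER_CUBIC),cv2.resize(p[175:235,218:278],(400,400),interpolation=cv2.INTER_CUBIC)])[:,:,::-1])
E
```

```text
top filter [300.3366  89.67  ] (array([0.9232, 0.0993]), np.float64(0.11811341297738367)) ((922.9630737304688, 98.4254150390625), (297.41162109375, 119.31204986572266), 89.9994125366211)
top filter [416.9  272.44] (array([ 0.4304, -0.1902]), np.float64(0.02230804817124222)) ((430.17755126953125, -190.64378356933594), (45.97703170776367, 43.28947830200195), 88.83065795898438)
top filter [245.5    201.3421] (array([0.623, 0.246]), np.float64(0.016463211810505172)) ((623.5323486328125, 246.36891174316406), (14.204509735107422, 47.33971405029297), 26.00310516357422)
top spacer [334.45 286.6 ] (array([0.3984, 0.0206]), np.float64(0.008911095743246335)) ((398.8579406738281, 20.38770294189453), (17.763456344604492, 17.68140411376953), 88.8317642211914)
top window [256.9762 283.5476] (array([0.4104, 0.2173]), np.float64(0.018316501610924896)) ((410.47247314453125, 217.1761016845703), (35.61241912841797, 37.963539123535156), 89.86199188232422)
top red [ 47.2333 368.1667] (array([0.217 , 0.7148]), np.float64(0.010131521116726855)) ((216.4138641357422, 714.3085327148438), (14.894185066223145, 2
[... 883 characters left out ...]
(0.022544615415702348)) ((630.2067260742188, -281.9130554199219), (45.127254486083984, 45.201507568359375), 35.007843017578125)
scene spacer [268.0769 210.9231] (array([0.3344, 0.0806]), np.float64(0.010808381584808091)) ((334.3684997558594, 80.2869873046875), (21.97806739807129, 21.592164993286133), 34.50349426269531)
scene window [332.9773 185.8636] (array([0.4097, 0.2195]), np.float64(0.0196246529713482)) ((410.1944885253906, 219.533447265625), (40.31269836425781, 39.217891693115234), 87.10088348388672)
scene red [419.7073 208.7073] (array([0.6135, 0.2375]), np.float64(0.015238914006021188)) ((613.11083984375, 237.76177978515625), (10.17347526550293, 44.2694091796875), 28.945831298828125)
```

View pics/c0.png

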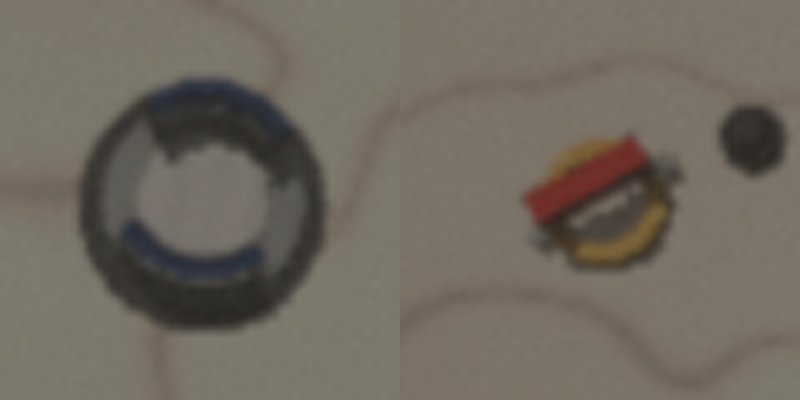

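The crop shows the barrel's blue lips at the top and bottom, with slots left and right, tilted about 10° clockwise. The ring's red bar is tilted about 27°, and the steel foot lies off its right-hand pin. I'm moving to the filter now.

```bash
python3 -m creep '[[1,19,53,-10,0,0,0.056],[1,19,53,-10,0,0,0.056],[1,19,53,-10,0,0,0.056],[1,19,53,-10,0,0,0.056],[1,19,53,-10,0,0,0.056]]' 30; python3 -m creep '[[1,19,53,-10,0,0,0.056],[1,19,53,-10,0,0,0.056],[1,19,53,-10,0,0,0.056],[1,0,0,0,0,0,0]]'
cat > look.py <<'E'
import sys
from h import *
o=get_obs();K,T=T_of("wrist");p,d=read_camera("wrist")
def main(k,z,save=None):
    print(o["t"],o["eef_pos"],o["tool_rot"])
    q=o["tool_rot"];m=R.from_quat([q[1],q[2],q[3],q[0]]).as_matrix();print("closing line deg",np.degrees(np.arctan2(m[1,1],m[0,1]))%180,"tilt",m[:,2])
    for c in blobs(p,k,150)[:3]:
        X=cast(K,T,c,z);print(k,c.mean(0),circ(X),cv2.minAreaRect(X[:,:2].astype(np.float32)*1000), (circ(X)[0]-o["eef_pos"][:2])*1000)
    if save: cv2.imwrite(f"pics/{save}.png",p[:,:,::-1])
if __name__=="__main__": main(sys.argv[1],float(sys.argv[2]),*sys.argv[3:])
E
python3 look.py filter .01 w1
```

```text
t: 0.72
eef_pos: [0.3728, -0.3484, 0.1809]
tool_rot: [-0.0, 0.938, 0.346, -0.0]
contact_force: [1.7, 0.1, -0.1]
gripper_width: 0.998
grasp_force: 0.0
t: 1.23
eef_pos: [0.4304, -0.1866, 0.1506]
tool_rot: [-0.001, 0.905, 0.426, 0.0]
contact_force: [-0.4, 0.0, 0.5]
gripper_width: 0.998
grasp_force: 0.0
1.225 [ 0.4304 -0.1866  0.1506] [-0.0011  0.9047  0.4261  0.    ]
closing line deg 140.44012671413736 tilt [-0.0009  0.0021 -1.    ]
filter [325.9281 233.5449] (array([ 0.4314, -0.1893]), np.float64(0.02382998560267798)) ((431.7825012207031, -189.2926788330078), (48.07478332519531, 47.594058990478516), 50.464630126953125) [ 0.9153 -2.7273]
```

View pics/w1.png

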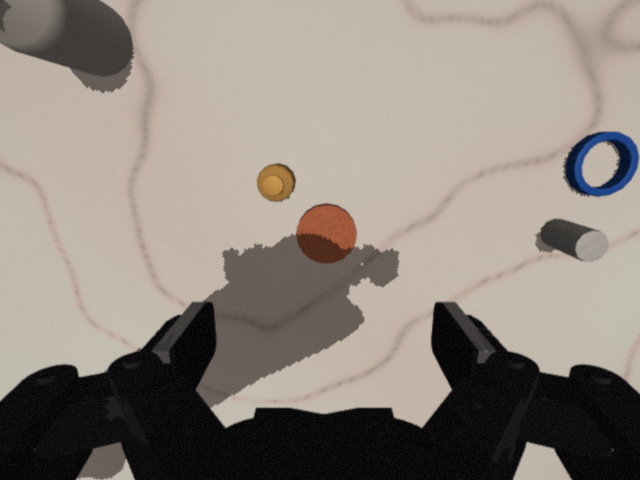

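The filter sits at (326,234), with the weight up and to the left at (276,182), clear of both fingers. I'm lowering to grip it.

```bash
python3 -m creep '[[1,1,-3,-55,0,0,0],[1,0,0,-55,0,0,0],[1,0,0,-38,0,0,0],[-1,0,0,0,0,0,0],[-1,0,0,0,0,0,0]]' 40; python3 -m creep '[[-1,0,0,0,0,0,0],[-1,0,0,0,0,0,0]]'
```

```text
t: 1.9
eef_pos: [0.431, -0.1954, 0.0044]
tool_rot: [0.001, 0.907, 0.422, 0.0]
contact_force: [-0.3, -0.1, 1.1]
gripper_width: 0.605
grasp_force: 0.3
t: 2.15
eef_pos: [0.4314, -0.1954, 0.0051]
tool_rot: [0.001, 0.907, 0.422, 0.001]
contact_force: [-1.7, -1.2, 7.7]
gripper_width: 0.536
grasp_force: 41.1
```

```bash
python3 -m creep '[[-1,0,0,30,0,0,0],[-1,0,0,60,0,0,0],[-1,0,10,55,0,0,-0.1],[-1,9,45,18,0,0,-0.18],[-1,9,45,0,0,0,-0.18]]'; python3 -m creep '[[-1,9,45,0,0,0,-0.18],[-1,9,45,0,0,0,-0.18],[-1,9,18,0,0,0,-0.18],[-1,0,0,0,0,0,-0.05],[-1,0,0,0,0,0,0]]'; python3 look.py filter 0.16 w2
```

```text
t: 2.78
eef_pos: [0.4505, -0.0947, 0.1698]
tool_rot: [0.001, 0.979, 0.202, 0.003]
contact_force: [1.0, -0.1, -0.4]
gripper_width: 0.533
grasp_force: 41.2
t: 3.4
eef_pos: [0.4755, 0.0114, 0.1673]
tool_rot: [-0.0, 0.997, -0.084, 0.001]
contact_force: [1.3, -0.9, -0.4]
gripper_width: 0.538
grasp_force: 41.1
3.4 [0.4755 0.0114 0.1673] [-0.0001  0.9965 -0.0835  0.0009]
closing line deg 80.41521210183855 tilt [ 0.0019 -0.     -1.    ]
filter [323.4938 298.7222] (array([0.4758, 0.0116]), np.float64(0.026442336652374235)) ((476.1705322265625, 11.751991271972656), (50.1498908996582, 54.56721878051758), 80.38272094726562) [0.3315 0.1946]
filter [ 43.3846 323.7179] (array([0.4862, 0.1402]), np.float64(0.006476048042580726)) ((486.4993591308594, 140.19970703125), (13.027610778808594, 13.147157669067383), 80.38734436035156) [ 10.7334 128.7789]
```

View pics/w2.png

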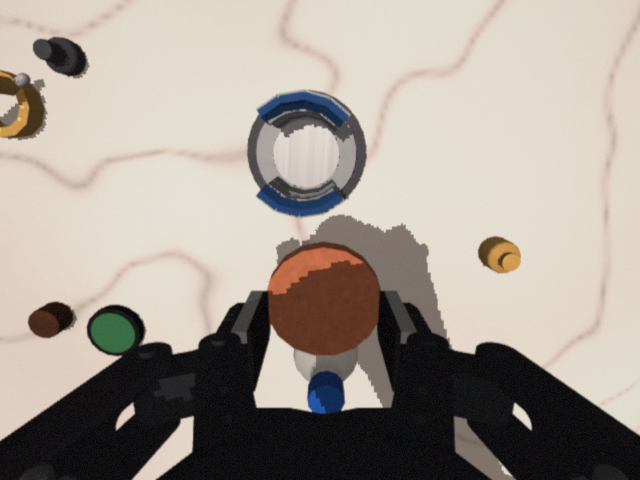

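The filter is held level and centred at (323,299). The barrel is at about (305,153), with its blue lips at the top and bottom. The window is at (115,330).

```bash
cat > barrel.py <<'E'
from h import *
import sys
p=cv2.imread("pics/%s.png"%sys.argv[1])[:,:,::-1].copy();K,T=T_of("wrist");o=get_obs();zf=float(sys.argv[2])
b=[c for c in blobs(p,"spacer",150)]
b=[c for c in b if abs(c[:,0].mean()-305)<120 and c[:,1].mean()<250][:2]
print([c.mean(0) for c in b])
X=np.array([cast(K,T,cv2.convexHull(c)[:,0].mean(0),.083)[0] for c in b]);X=X[np.argsort(X[:,0])]
print("mid",X.mean(0),"x-axis deg",np.degrees(np.arctan2(*(X[1]-X[0])[[1,0]])))
A=cast(K,T,np.vstack(b),.085)
c,r=X.mean(0)[:2],0
for i in range(8):
    a=A[np.linalg.norm(A[:,:2]-c,axis=1)>(.034 if i<2 else r-.002)]; c,r=circ(a)
    print(c,r,len(a))
if zf:
    F=cast(K,T,blobs(p,"filter",150)[0],zf);print("disc",circ(F),"tcp",o["eef_pos"])
E
python3 barrel.py w2 .172
```

```text
[array([302.75  , 107.0426]), array([300.1722, 201.8333])]
mid [0.5385 0.015  0.083 ] x-axis deg -13.470584771501256
[0.5383 0.0145] 0.03557556121482525 192
[0.5382 0.0144] 0.03559275577719167 190
[0.5382 0.0144] 0.035566412985238716 193
[0.5382 0.0144] 0.035566412985238716 193
[0.5382 0.0144] 0.035566412985238716 193
[0.5382 0.0144] 0.035566412985238716 193
[0.5382 0.0144] 0.035566412985238716 193
[0.5382 0.0144] 0.035566412985238716 193
disc (array([0.4811, 0.0104]), np.float64(0.024318389880838665)) tcp [0.4754 0.0111 0.1671]
```

Run:
```python
from h import *
K,T=T_of("wrist");w=cv2.imread("pics/w2.png")
t=np.load("top.npz")["p"];Kt,Tt=T_of("top");s=np.load("scene.npz")["p"];Ks,Ts=T_of("scene")
for n,p,K_,T_,ctr in(("w",w[:,:,::-1].copy(),K,T,(305,153)),("t",t,Kt,Tt,(336,232)),("s",s,Ks,Ts,(328,270))):
    m=cv2.inRange(cv2.cvtColor(p,cv2.COLOR_RGB2HSV),(100,70,20),(130,255,255))
    cs,_=cv2.findContours(m,cv2.RETR_EXTERNAL,cv2.CHAIN_APPROX_NONE)
    for c in cs:
        c=c[:,0,:]
        if len(c)<12 or np.linalg.norm(c.mean(0)-ctr)>75: continue
        X=cast(K_,T_,c,.083)[:,:2]
        v=np.linalg.svd(X-X.mean(0))[2][0]
        # extreme points along long axis
        print(n,c.mean(0),X.mean(0),"y-axis deg",np.degrees(np.arctan2(v[1],v[0]))%180,cv2.minAreaRect((X*1000).astype(np.float32)))
cv2.imwrite("pics/c1.png",np.hstack([cv2.resize(w[75:235,225:385],(400,400),interpolation=cv2.INTER_CUBIC),cv2.resize(s[230:310,288:368,::-1],(400,400),interpolation=cv2.INTER_CUBIC)]))
```

```text
w [300.2541 201.7127] [0.5109 0.02  ] y-axis deg 78.06480601148651 ((511.6966552734375, 20.737077713012695), (52.810508728027344, 18.517066955566406), 77.11531829833984)
w [302.1842 107.2895] [0.5657 0.0087] y-axis deg 77.33203198090463 ((565.0778198242188, 8.399938583374023), (52.7440299987793, 18.102310180664062), 76.64572143554688)
t [334.2174 286.8261] [0.3965 0.0223] y-axis deg 36.81525929988453 ((396.0559997558594, 22.784761428833008), (19.171306610107422, 19.07358741760254), 88.83167266845703)
s [337.14 272.4 ] [0.5664 0.0063] y-axis deg 77.0036686463746 ((566.4402465820312, 7.663339614868164), (48.78386688232422, 12.537177085876465), 76.75497436523438)
s [316.9434 253.0566] [0.5115 0.0191] y-axis deg 79.94864442746385 ((511.146484375, 18.6447696685791), (49.943058013916016, 17.074785232543945), 78.52108001708984)
```

View pics/c1.png

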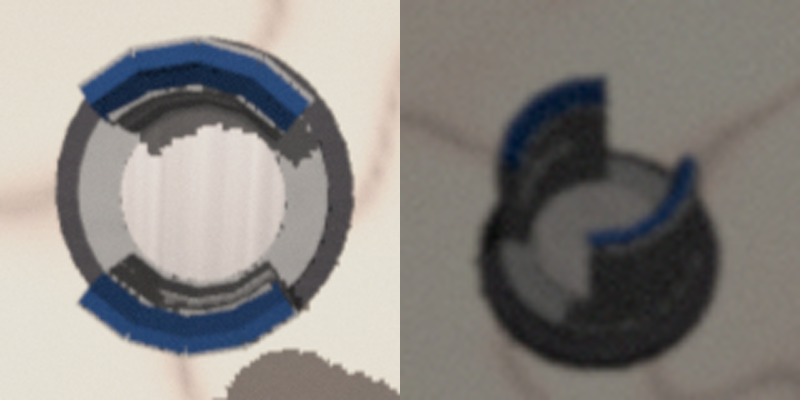

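The blue lips in both views agree: the barrel centre is about (0.538, 0.014), its y axis lies at about 77°, and the slots are clear. I'm lining up and lowering in stages.

```bash
python3 -m creep '[[-1,29,2,-20,0,0,-0.052],[-1,28,2,-40,0,0,0],[-1,0,0,-10,0,0,0],[-1,0,0,0,0,0,0]]'; python3 -m creep '[[-1,0,0,-15,0,0,0],[-1,0,0,-15,0,0,0],[-1,0,0,-15,0,0,0],[-1,0,0,0,0,0,0]]'
```

```text
t: 3.95
eef_pos: [0.5311, 0.0147, 0.0959]
tool_rot: [0.0, 0.994, -0.11, -0.001]
contact_force: [-0.9, -0.8, -0.5]
gripper_width: 0.532
grasp_force: 41.2
t: 4.45
eef_pos: [0.5314, 0.0152, 0.05]
tool_rot: [0.0, 0.994, -0.11, -0.001]
contact_force: [-0.8, -0.8, -0.8]
gripper_width: 0.535
grasp_force: 41.3
```

```bash
python3 -m creep '[[-1,0,0,-12,0,0,0],[-1,0,0,-8,0,0,0],[-1,0,0,-3,0,0,0],[-1,0,0,0,0,0,0]]'; python3 -m creep '[[0.6,0,0,0,0,0,0],[0.6,0,0,0,0,0,0],[0.6,0,0,0,0,0,0]]'
```

```text
t: 4.95
eef_pos: [0.5321, 0.0152, 0.0281]
tool_rot: [0.0, 0.994, -0.11, -0.0]
contact_force: [0.3, 0.3, -0.9]
gripper_width: 0.534
grasp_force: 41.3
t: 5.32
eef_pos: [0.5324, 0.0152, 0.0286]
tool_rot: [-0.0, 0.994, -0.11, 0.0]
contact_force: [0.4, 0.2, 0.3]
gripper_width: 0.804
grasp_force: 0.0
```

```bash
python3 -m creep '[[0.8,0,0,50,0,0,0],[1,0,0,50,0,0,0],[1,10,-30,38,0,0,0],[1,16,-50,0,0,0,0],[1,16,-50,0,0,0,0]]'; python3 -m creep '[[1,16,-50,0,0,0,0],[1,16,-50,0,0,0,0],[1,14,-50,-10,0,0,0],[1,10,-17,-10,0,0,0],[1,0,0,0,0,0,0]]'; python3 look.py spacer .012 w3
```

```text
t: 5.95
eef_pos: [0.575, -0.116, 0.1675]
tool_rot: [0.0, 0.994, -0.109, 0.001]
contact_force: [1.5, -0.3, 1.0]
gripper_width: 1.003
grasp_force: 0.0
t: 6.58
eef_pos: [0.6297, -0.2824, 0.1448]
tool_rot: [-0.0, 0.994, -0.111, -0.001]
contact_force: [0.8, 1.1, -0.9]
gripper_width: 0.999
grasp_force: 0.0
6.575 [ 0.6297 -0.2824  0.1448] [-0.0003  0.9938 -0.1108 -0.001 ]
closing line deg 77.27389478615751 tilt [-0.0019  0.0008 -1.    ]
spacer [322.6941 232.7588] (array([ 0.6305, -0.2822]), np.float64(0.023528539325058034)) ((630.2389526367188, -282.3863525390625), (46.91977310180664, 47.69392776489258), 50.234107971191406) [0.8624 0.2949]
```

```bash
python3 -m creep '[[1,0,0,-55,0,0,0],[1,0,0,-55,0,0,0],[1,0,0,-30,0,0,0],[-1,0,0,0,0,0,0],[-1,0,0,0,0,0,0]]' 40; python3 -m creep '[[-1,0,0,0,0,0,0],[-1,0,0,0,0,0,0]]'
```

```text
t: 7.25
eef_pos: [0.6317, -0.2808, 0.0083]
tool_rot: [-0.0, 0.994, -0.109, 0.001]
contact_force: [0.5, -1.4, 1.0]
gripper_width: 0.605
grasp_force: 0.3
t: 7.5
eef_pos: [0.6335, -0.2869, 0.0122]
tool_rot: [0.003, 0.994, -0.111, 0.005]
contact_force: [-1.0, -9.0, 11.5]
gripper_width: 0.159
grasp_force: 6.4
```

The spacer slipped out of the grip, so I'm opening, lifting and looking again.

```bash
python3 -m creep '[[-1,0,0,60,0,0,0],[0,0,0,60,0,0,0],[1,0,0,20,0,0,0],[1,0,0,0,0,0,0],[1,0,0,0,0,0,0]]'; python3 look.py spacer .012 w4
```

```text
t: 8.12
eef_pos: [0.6293, -0.2813, 0.1452]
tool_rot: [-0.0, 0.994, -0.11, -0.001]
contact_force: [-0.3, 0.8, 0.2]
gripper_width: 0.846
grasp_force: 0.0
8.125 [ 0.6293 -0.2813  0.1452] [-0.0002  0.9939 -0.1099 -0.0009]
closing line deg 77.38072609341216 tilt [-0.0017  0.0006 -1.    ]
spacer [311.0774 231.8571] (array([ 0.6328, -0.2722]), np.float64(0.023500963637773233)) ((632.6289672851562, -272.0216064453125), (47.1036262512207, 47.45494842529297), 32.22989273071289) [3.5105 9.1566]
```

View pics/w4.png

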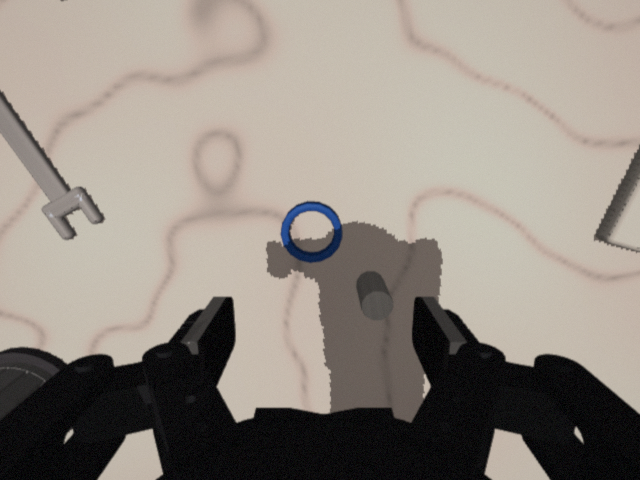

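The spacer is still flat, now at (311,232), about 9 mm from where it was. The gripper was a few mm too high, so I'm going lower this time.

```bash
python3 -m creep '[[1,3,9,-50,0,0,0],[1,0,0,-55,0,0,0],[1,0,0,-36,0,0,0],[1,0,0,0,0,0,0]]' 40
```

```text
t: 8.68
eef_pos: [0.6294, -0.2713, 0.0003]
tool_rot: [-0.001, 0.994, -0.11, -0.005]
contact_force: [-0.6, 0.6, -0.7]
gripper_width: 1.0
grasp_force: 0.0
```

```bash
python3 -m creep '[[0.7,2,0,2,0,0,0],[0,0,0,0,0,0,0],[0,0,0,0,0,0,0],[-1,0,0,0,0,0,0],[-1,0,0,0,0,0,0]]' 40;python3 -m creep '[[-1,0,0,0,0,0,0]]'
```

```text
t: 9.3
eef_pos: [0.6388, -0.2741, 0.0117]
tool_rot: [0.001, 0.994, -0.11, 0.004]
contact_force: [-0.1, -1.8, 3.4]
gripper_width: 0.081
grasp_force: 1.2
t: 9.43
eef_pos: [0.6362, -0.2733, 0.0092]
tool_rot: [0.0, 0.994, -0.11, 0.001]
contact_force: [0.0, -1.2, -0.7]
gripper_width: 0.0
grasp_force: 0.0
```

```bash
python3 -m creep '[[-1,0,0,60,0,0,0],[0,0,0,60,0,0,0],[1,-4,0,16,0,0,0],[1,0,0,0,0,0,0],[1,0,0,0,0,0,0]]'; python3 look.py spacer .012 w5
python3 - <<'E'
from h import *
p=cv2.imread("pics/w5.png")[:,:,::-1].copy();K,T=T_of("wrist")
for k in("spacer",):
  c=blobs(p,k,150)[0];print(cv2.fitEllipse(c))
# where pads' tips appear
for P in ([0,0.0425,-.013],[0,-.0425,-.013]):
  pass
print(get_obs()["gripper_width"])
E
```

```text
t: 10.05
eef_pos: [0.6299, -0.2723, 0.1412]
tool_rot: [-0.0, 0.994, -0.11, -0.002]
contact_force: [-0.2, 0.6, 0.2]
gripper_width: 0.847
grasp_force: 0.0
10.05 [ 0.6299 -0.2723  0.1412] [-0.0004  0.9939 -0.11   -0.0017]
closing line deg 77.37354608720666 tilt [-0.0033  0.0012 -1.    ]
spacer [322.3333 231.0526] (array([ 0.6328, -0.272 ]), np.float64(0.02349936894692553)) ((632.826416015625, -271.7210388183594), (46.50132369995117, 47.606754302978516), 77.37574768066406) [2.9897 0.2636]
((322.4145202636719, 230.89781188964844), (59.913551330566406, 60.23833084106445), 75.27452087402344)
0.9270918975705927
```

View pics/w5.png

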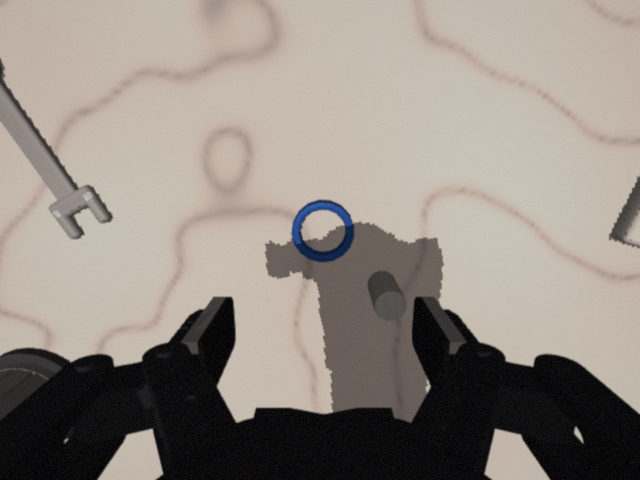

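The spacer hasn't moved, which means the fingertips rode over its top. I'll repeat it step by step, lower and with less force, reading the state as I go.

```bash
python3 -m creep '[[1,3,0,-50,0,0,0],[1,0,0,-55,0,0,0],[1,0,0,-33,0,0,0],[0.3,0,0,0,0,0,0],[0.3,0,0,0,0,0,0]]' 20; python3 -m creep '[[0.3,0,0,-2,0,0,0],[0.3,0,0,0,0,0,0]]'; python3 -c "
from h import *
o=get_obs();print(o['eef_pos'],o['gripper_width'],o['contact_force'])"
```

```text
t: 10.72
eef_pos: [0.6347, -0.2729, 0.0058]
tool_rot: [0.0, 0.994, -0.11, 0.0]
contact_force: [0.1, -0.1, 1.1]
gripper_width: 0.648
grasp_force: 0.0
t: 10.98
eef_pos: [0.635, -0.2731, 0.0046]
tool_rot: [0.0, 0.994, -0.11, 0.001]
contact_force: [0.2, -0.2, 0.2]
gripper_width: 0.647
grasp_force: 0.0
[ 0.635  -0.2731  0.0046] 0.6473702625918902 [ 0.1528 -0.1755  0.2139]
```

```bash
python3 -m creep '[[0.3,-2,1,-4,0,0,0],[0.3,0,0,0,0,0,0]]' ; python3 -m creep '[[0.1,0,0,0,0,0,0],[0.1,0,0,0,0,0,0]]' 20; python3 -m creep '[[0,0,0,0,0,0,0],[-0.1,0,0,0,0,0,0]]'
```

```text
t: 11.22
eef_pos: [0.6317, -0.2716, -0.0009]
tool_rot: [-0.0, 0.994, -0.11, -0.0]
contact_force: [0.7, 0.1, 0.3]
gripper_width: 0.655
grasp_force: 0.0
t: 11.48
eef_pos: [0.6321, -0.2717, -0.0005]
tool_rot: [-0.0, 0.994, -0.11, -0.0]
contact_force: [-2.2, 0.8, 4.2]
gripper_width: 0.571
grasp_force: 20.7
t: 11.72
eef_pos: [0.6321, -0.2717, -0.0005]
tool_rot: [-0.0, 0.994, -0.11, -0.0]
contact_force: [-2.0, 1.2, 4.7]
gripper_width: 0.565
grasp_force: 20.8
```

```bash
python3 -m creep '[[-1,0,0,0,0,0,0],[-1,0,0,5,0,0,0],[-1,0,0,20,0,0,0],[-1,0,0,0,0,0,0]]' 25; python3 look.py spacer .036
```

```text
t: 12.22
eef_pos: [0.6342, -0.2725, 0.0269]
tool_rot: [0.001, 0.994, -0.11, 0.002]
contact_force: [0.5, 0.4, -0.1]
gripper_width: 0.562
grasp_force: 25.9
12.225 [ 0.6342 -0.2725  0.0269] [ 0.0006  0.9939 -0.1101  0.0023]
closing line deg 77.36195593627531 tilt [ 0.0045 -0.0016 -1.    ]
spacer [326.1186 310.9326] (array([ 0.6342, -0.2721]), np.float64(0.024898660242310026)) ((633.9982299804688, -271.95758056640625), (50.74201202392578, 49.51751708984375), 26.93226432800293) [0.0961 0.4806]
```

```bash
python3 -m creep '[[-1,0,0,50,0,0,0],[-1,-5,20,50,0,0,0],[-1,-16,52,15,0,0,0],[-1,-16,52,0,0,0,0],[-1,-16,52,0,0,0,0]]'; python3 -m creep '[[-1,-16,52,0,0,0,0],[-1,-16,40,0,0,0,0],[-1,-11,18,0,0,0,0],[-1,0,0,0,0,0,0],[-1,0,0,0,0,0,0]]'; python3 look.py spacer .154
```

```text
t: 12.9
eef_pos: [0.5787, -0.0942, 0.1396]
tool_rot: [-0.0, 0.994, -0.11, 0.0]
contact_force: [0.7, 0.7, -1.3]
gripper_width: 0.563
grasp_force: 26.2
t: 13.52
eef_pos: [0.5369, 0.0122, 0.1393]
tool_rot: [0.0, 0.994, -0.111, 0.0]
contact_force: [-0.0, -0.8, -0.1]
gripper_width: 0.566
grasp_force: 26.2
13.525 [0.5369 0.0122 0.1393] [ 0.0005  0.9938 -0.1112  0.0003]
closing line deg 77.23146546725846 tilt [ 0.0005 -0.001  -1.    ]
spacer [323.7906 314.7139] (array([0.5399, 0.0118]), np.float64(0.02397559182095158)) ((539.7864379882812, 11.609367370605469), (46.94764709472656, 49.25414276123047), 55.10395050048828) [ 3.0216 -0.3424]
spacer [318.7959 215.7296] (array([0.5695, 0.0071]), np.float64(0.014981765527463643)) ((579.462890625, 4.875020980834961), (34.09779357910156, 10.107725143432617), 76.45694732666016) [32.5958 -5.0956]
```

```bash
python3 -m creep '[[-1,0,2,-30,0,0,0],[-1,0,0,-20,0,0,0],[-1,0,0,-20,0,0,0],[-1,0,0,0,0,0,0]]'; python3 -m creep '[[-1,0,0,-15,0,0,0],[-1,0,0,-15,0,0,0],[-1,0,0,-7,0,0,0],[-1,0,0,0,0,0,0]]'
```

```text
t: 14.08
eef_pos: [0.5361, 0.0146, 0.0681]
tool_rot: [0.0, 0.994, -0.111, -0.001]
contact_force: [0.9, -0.4, -0.4]
gripper_width: 0.562
grasp_force: 26.2
t: 14.58
eef_pos: [0.5362, 0.0161, 0.0319]
tool_rot: [0.0, 0.994, -0.11, -0.0]
contact_force: [1.0, -0.9, -0.0]
gripper_width: 0.563
grasp_force: 26.2
```

```bash
python3 -m creep '[[-1,0,0,-2,0,0,0],[0.6,0,0,0,0,0,0],[0.6,0,0,0,0,0,0],[0.7,0,0,30,0,0,0],[1,0,0,50,0,0,0]]'; python3 -m creep '[[1,0,0,50,0,0,0],[1,-20,34,5,0,0,0.17],[1,-22,34,0,0,0,0.17],[1,-22,34,0,0,0,0.17],[1,-22,34,0,0,0,0.17]]';python3 -m creep '[[1,-22,34,-10,0,0,0.16],[1,-18,34,-10,0,0,0],[1,0,0,0,0,0,0],[1,0,0,0,0,0,0]]'; python3 look.py window .01 w6;  python3 - <<'E'
from h import *
p=cv2.imread("pics/w6.png")[:,:,::-1].copy();K,T=T_of("wrist")
# centre of rim by darkness around the green blob
c=blobs(p,"window",150)[0].mean(0);print(cast(K,T,c,.01))
g=p.max(2);m=((g<70)*255).astype(np.uint8)
from collections import Counter
for q in sorted([x[:,0] for x in cv2.findContours(m,cv2.RETR_EXTERNAL,cv2.CHAIN_APPROX_NONE)[0] if 300<cv2.contourArea(x)<9000],key=len): print(q.mean(0),cast(K,T,q.mean(0),.01),circ(cast(K,T,q,.01))[1])
E
```

```text
t: 15.2
eef_pos: [0.5347, 0.0162, 0.1099]
tool_rot: [0.0, 0.994, -0.11, -0.002]
contact_force: [0.9, 0.0, 0.3]
gripper_width: 0.999
grasp_force: 0.0
t: 15.82
eef_pos: [0.4493, 0.1532, 0.1656]
tool_rot: [0.0, 0.973, 0.231, 0.0]
contact_force: [1.1, 0.8, -0.1]
gripper_width: 0.997
grasp_force: 0.0
t: 16.32
eef_pos: [0.4104, 0.2198, 0.1454]
tool_rot: [0.0, 0.952, 0.305, 0.0]
contact_force: [-0.7, -0.7, 1.1]
gripper_width: 1.003
grasp_force: 0.0
16.325 [0.4104 0.2198 0.1454] [0.0003 0.9524 0.3048 0.    ]
closing line deg 125.49647870209184 tilt [ 0.0002 -0.0005 -1.    ]
window [323.9861 233.9653] (array([0.4105, 0.2186]), np.float64(0.02028539411649668)) ((410.6152648925781, 218.50181579589844), (40.85123825073242, 40.88081741333008), 16.56375503540039) [ 0.0774 -1.1338]
[[0.4111 0.2184 0.01  ]]
[559.9278   6.3918] [[0.6322 0.1804 0.01  ]] 0.010070651086037581
[286.2    172.6857] [[0.4334 0.2694 0.01  ]] 0.013545169744080376
[323.9765 233.2   ] [[0.4116 0.2188 0.01  ]] 0.02384372009409149
[ 23.1969 228.3569] [[0.2777 0.414  0.01  ]] 0.04021328581884297
[606.4621 249.0312] [[0.5322 0.0267 0.01  ]] 0.03924378502486728
```

```bash
python3 -m creep '[[1,1,-1,-50,0,0,0],[1,0,0,-50,0,0,0],[0.3,0,0,-40,0,0,0],[0.3,0,0,0,0,0,0]]' 20; python3 -m creep '[[0.3,0,0,-5,0,0,0],[0.3,0,0,0,0,0,0]]'
```

```text
t: 16.88
eef_pos: [0.41, 0.2171, 0.0034]
tool_rot: [0.001, 0.953, 0.304, -0.003]
contact_force: [0.1, -0.3, -0.1]
gripper_width: 0.65
grasp_force: 0.0
t: 17.12
eef_pos: [0.4124, 0.2195, 0.0016]
tool_rot: [-0.0, 0.953, 0.304, 0.001]
contact_force: [-0.4, 0.8, 0.6]
gripper_width: 0.65
grasp_force: 0.0
```

```bash
python3 -m creep '[[0.3,0,0,-2,0,0,0],[0.1,0,0,0,0,0,0],[0,0,0,0,0,0,0],[-0.2,0,0,0,0,0,0]]' 20; python3 -m creep '[[-1,0,0,0,0,0,0],[-1,0,0,5,0,0,0],[-1,0,0,20,0,0,0],[-1,0,0,0,0,0,0]]' 25; python3 look.py window .036
```

```text
t: 17.62
eef_pos: [0.4119, 0.2194, -0.0008]
tool_rot: [0.0, 0.952, 0.305, 0.001]
contact_force: [-0.6, -1.4, 6.5]
gripper_width: 0.567
grasp_force: 19.6
t: 18.12
eef_pos: [0.4121, 0.2197, 0.0244]
tool_rot: [-0.0, 0.952, 0.305, 0.001]
contact_force: [0.2, 0.2, -0.1]
gripper_width: 0.557
grasp_force: 26.0
18.125 [0.4121 0.2197 0.0244] [-0.0003  0.9524  0.3047  0.0013]
closing line deg 125.48403024878783 tilt [ 0.0024  0.0014 -1.    ]
window [323.2454 322.5714] (array([0.4112, 0.2189]), np.float64(0.02021421545991127)) ((411.23199462890625, 218.8567352294922), (40.79255676269531, 40.509334564208984), 24.541748046875) [-0.8701 -0.8876]
```

```bash
python3 -m creep '[[-1,0,0,50,0,0,0],[-1,0,0,50,0,0,-0.1],[-1,12,-32,45,0,0,-0.15],[-1,12,-40,0,0,0,-0.17],[-1,12,-40,0,0,0,-0.17]]'; python3 -m creep '[[-1,15,-40,0,0,0,-0.17],[-1,15,-40,0,0,0,-0.08],[-1,0,0,0,0,0,0],[-1,0,0,0,0,0,0]]'; python3 look.py window .177 w7; python3 barrel.py w7 0
```

```text
t: 18.8
eef_pos: [0.4476, 0.1059, 0.1684]
tool_rot: [0.0, 1.0, 0.012, 0.001]
contact_force: [-0.2, -0.5, -1.6]
gripper_width: 0.56
grasp_force: 26.4
t: 19.3
eef_pos: [0.4767, 0.0278, 0.1677]
tool_rot: [-0.0, 0.994, -0.11, -0.001]
contact_force: [0.0, 0.6, 0.5]
gripper_width: 0.554
grasp_force: 26.4
19.3 [0.4767 0.0278 0.1677] [-0.      0.994  -0.1096 -0.0006]
closing line deg 77.41826441784184 tilt [-0.0012  0.0002 -1.    ]
window [323.2637 322.5055] (array([0.4744, 0.0287]), np.float64(0.02057302037265104)) ((474.3521423339844, 28.599082946777344), (41.381195068359375, 41.082611083984375), 77.36787414550781) [-2.2518  0.8909]
[array([320.7487, 153.623 ]), array([321.9297, 103.5568])]
mid [0.5511 0.013  0.083 ] x-axis deg -14.20237022819536
[0.1429 0.1056] 0.38460290610377046 2
[0.546  0.0142] 0.02384050644441654 376
[0.5468 0.0137] 0.027194038815451408 220
[0.5466 0.0137] 0.028122861918091158 175
[0.5465 0.0137] 0.028342671350692867 162
[0.5464 0.0138] 0.028410937047038995 158
[0.5464 0.0138] 0.028410937047038995 158
[0.5464 0.0138] 0.028410937047038995 158
```

View pics/w7.png

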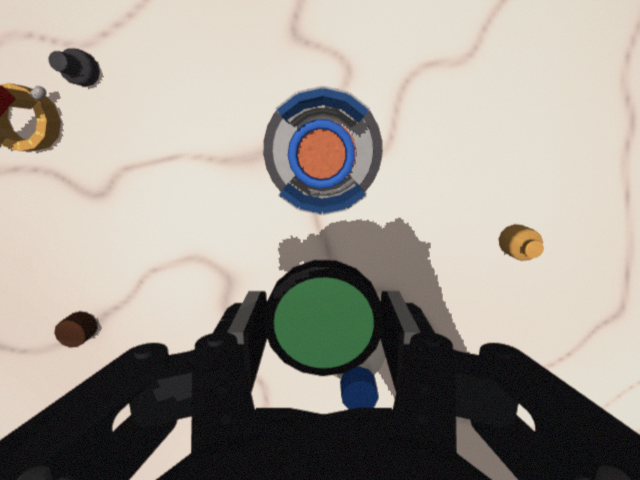

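The spacer lies flat on the filter at (321,153), and the slots line up with the fingers. The window is held level at (323,322). I'm moving it over and lowering it.

```bash
python3 -m creep '[[-1,31,-7,-10,0,0,0],[-1,31,-7,-30,0,0,0],[-1,0,0,-20,0,0,0],[-1,0,0,0,0,0,0]]'; python3 -m creep '[[-1,0,0,-20,0,0,0],[-1,0,0,-20,0,0,0],[-1,0,0,-15,0,0,0],[-1,0,0,-8,0,0,0],[-1,0,0,0,0,0,0]]'
```

```text
t: 19.85
eef_pos: [0.5376, 0.0146, 0.1066]
tool_rot: [0.0, 0.994, -0.109, -0.002]
contact_force: [-0.7, 0.2, -0.2]
gripper_width: 0.558
grasp_force: 26.4
t: 20.48
eef_pos: [0.5391, 0.0134, 0.0453]
tool_rot: [0.0, 0.994, -0.11, -0.0]
contact_force: [0.2, -0.9, -0.6]
gripper_width: 0.563
grasp_force: 26.4
```

```bash
python3 -m creep '[[-1,0,0,-3,0,0,0],[0.6,0,0,0,0,0,0],[0.6,0,0,0,0,0,0],[0.7,0,0,30,0,0,0],[1,0,0,50,0,0,0]]'; python3 -m creep '[[1,0,0,45,0,0,0],[1,12,40,20,0,0,-0.17],[1,15,45,0,0,0,-0.17],[1,15,45,0,0,0,-0.17],[1,15,45,0,0,0,-0.17]]';python3 -m creep '[[1,17,50,0,0,0,-0.16],[1,0,0,0,0,0,0],[1,0,0,0,0,0,0]]'; python3 look.py red .059 w8
```

```text
t: 21.1
eef_pos: [0.5379, 0.0131, 0.122]
tool_rot: [0.0, 0.994, -0.11, -0.002]
contact_force: [0.8, 0.3, 0.0]
gripper_width: 0.998
grasp_force: 0.0
t: 21.72
eef_pos: [0.5967, 0.1895, 0.1877]
tool_rot: [-0.0, 0.899, -0.438, 0.0]
contact_force: [0.3, 0.1, -0.3]
gripper_width: 0.995
grasp_force: 0.0
t: 22.1
eef_pos: [0.6045, 0.2137, 0.1825]
tool_rot: [0.004, 0.879, -0.477, -0.005]
contact_force: [-0.2, -1.1, 0.2]
gripper_width: 0.997
grasp_force: 0.0
22.1 [0.6045 0.2137 0.1825] [ 0.0041  0.8789 -0.477  -0.0052]
closing line deg 33.02415523473317 tilt [-0.013  -0.0023 -0.9999]
red [293.2333 254.14  ] (array([0.6148, 0.2381]), np.float64(0.017494131642584565)) ((615.024658203125, 238.388916015625), (11.448694229125977, 51.31178283691406), 28.624412536621094) [10.2852 24.366 ]
```

```bash
python3 -c "
from h import *
print(get_obs()['q'])"
```

```text
[-0.5152  0.4748  0.112   1.6843 -0.0653  0.9986 -2.9468]
```

Joint 7 is at its limit, so I'm turning half a turn the other way, which gives the same grasp.

```bash
python3 -m creep '[[1,5,12,0,0,0,0.18],[1,5,12,0,0,0,0.18],[1,0,0,0,0,0,0.18],[1,0,0,0,0,0,0.18],[1,0,0,0,0,0,0.18]]'; python3 -m creep '[[1,0,0,0,0,0,0.18],[1,0,0,0,0,0,0.18],[1,0,0,0,0,0,0.18],[1,0,0,0,0,0,0.18],[1,0,0,0,0,0,0.18]]';python3 -m creep '[[1,0,0,0,0,0,0.18],[1,0,0,0,0,0,0.18],[1,0,0,0,0,0,0.18],[1,0,0,0,0,0,0.18],[1,0,0,0,0,0,0.18]]';python3 -m creep '[[1,0,0,0,0,0,0.18],[1,0,0,0,0,0,0.18],[1,0,0,0,0,0,0],[1,0,0,0,0,0,0]]'; python3 look.py red .059 w9; python3 -c "
from h import *
print(get_obs()['q'])"
```

```text
t: 22.78
eef_pos: [0.6155, 0.2352, 0.1831]
tool_rot: [0.005, 0.999, -0.047, -0.003]
contact_force: [-0.3, 0.1, 0.6]
gripper_width: 1.001
grasp_force: 0.0
t: 23.4
eef_pos: [0.6156, 0.2352, 0.1833]
tool_rot: [0.006, 0.92, 0.392, -0.0]
contact_force: [-0.1, -0.2, -0.3]
gripper_width: 0.998
grasp_force: 0.0
t: 24.02
eef_pos: [0.6157, 0.2352, 0.1835]
tool_rot: [0.006, 0.658, 0.753, 0.003]
contact_force: [-1.1, -0.7, 0.1]
gripper_width: 0.994
grasp_force: 0.0
t: 24.52
eef_pos: [0.6154, 0.2369, 0.183]
tool_rot: [0.006, 0.515, 0.857, 0.004]
contact_force: [-0.1, 0.2, 0.5]
gripper_width: 1.002
grasp_force: 0.0
24.525 [0.6154 0.2369 0.183 ] [0.0055 0.5155 0.8569 0.0036]
closing line deg 27.945355157275266 tilt [ 0.0132  0.0004 -0.9999]
red [321.2109 228.2177] (array([0.6136, 0.2416]), np.float64(0.016710968809475608)) ((613.3258056640625, 241.494140625), (10.623022079467773, 49.66908264160156), 28.160751342773438) [-1.804   4.7562]
[-0.0666  0.5529 -0.5668  1.6211  0.3382  1.0541 -0.2426]
```

```bash
python3 -m creep '[[1,-1,3,-50,0,0.013,0.006],[0.2,0,0,-50,0,0,0],[0,0,0,-38,0,0,0],[0,0,0,0,0,0,0],[0,0,0,0,0,0,0]]' 40
```

```text
t: 25.2
eef_pos: [0.6149, 0.2424, 0.0463]
tool_rot: [0.0, 0.511, 0.86, 0.001]
contact_force: [-0.1, 0.2, 0.1]
gripper_width: 0.5
grasp_force: 0.0
```

```bash
python3 -m creep '[[0,0,-2,-3,0,0,0],[-0.6,0,0,0,0,0,0],[-1,0,0,0,0,0,0],[-1,0,0,0,0,0,0],[-1,0,0,0,0,0,0]]' 40;  python3 -m creep '[[-1,0,0,0,0,0,0],[-1,0,0,0,0,0,0]]' 60
```

```text
t: 25.82
eef_pos: [0.6143, 0.2397, 0.0425]
tool_rot: [0.0, 0.511, 0.86, 0.0]
contact_force: [-0.9, -1.0, 5.9]
gripper_width: 0.13
grasp_force: 41.0
t: 26.08
eef_pos: [0.6143, 0.2397, 0.0426]
tool_rot: [0.0, 0.511, 0.86, 0.0]
contact_force: [-0.9, -1.7, 7.4]
gripper_width: 0.119
grasp_force: 62.1
```

```bash
python3 -m creep '[[-1,0,0,10,0,0,0],[-1,0,0,50,0,0,0],[-1,0,0,50,0,0,0],[-1,0,0,0,0,0,0]]'
python3 - <<'E'
from h import *
for n in("top","scene"):
    p,d=read_camera(n);K,T=T_of(n)
    for c in blobs(p,"window",20): X=cast(K,T,c,.052);print(n,c.mean(0),circ(X),cv2.minAreaRect((X[:,:2]*1000).astype(np.float32))[1])
E
python3 look.py red 0.170 w10
```

```text
t: 26.58
eef_pos: [0.6164, 0.2417, 0.1568]
tool_rot: [0.002, 0.51, 0.86, 0.004]
contact_force: [0.1, -0.0, -1.8]
gripper_width: 0.122
grasp_force: 61.2
top [337.25  228.075] (array([0.542 , 0.0116]), np.float64(0.0157262657536419)) (38.877628326416016, 23.989822387695312)
scene [326.4915 269.1864] (array([0.5354, 0.0155]), np.float64(0.01914715671693715)) (42.41863250732422, 36.45094299316406)
26.675 [0.6139 0.2397 0.152 ] [0.0001 0.5104 0.8599 0.0002]
closing line deg 28.61580010439573 tilt [ 0.0004  0.0003 -1.    ]
red [323.15   314.0667] (array([0.6125, 0.244 ]), np.float64(0.01799193481415308)) ((612.3384399414062, 244.11888122558594), (11.535172462463379, 52.568782806396484), 28.05328369140625) [-1.3935  4.2619]
```

View pics/w10.png

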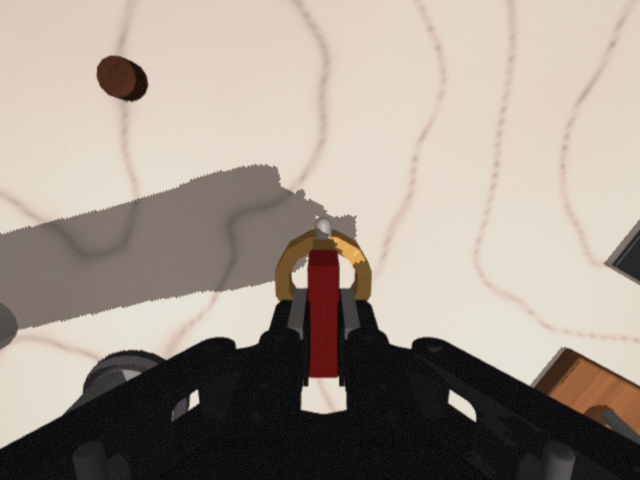

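The ring is held level with its bar at (323,314), and the window was seen in the barrel near (0.539, 0.0135).

Run:
```python
from h import *
p=cv2.imread("pics/w10.png");K,T=T_of("wrist");o=get_obs()
print([p[r,323].tolist() for r in range(244,300,4)],[p[r,323].tolist() for r in range(366,386,3)])
tx=np.array([np.cos(np.radians(118.6)),np.sin(np.radians(118.6))])
for r in(250,255,260,265,270,374,377,380): print(r,((cast(K,T,(323,r),.1685)[0]-o["eef_pos"])[:2]@tx)*1000)
```

```text
[[31, 58, 80], [30, 57, 82], [14, 19, 74], [9, 12, 70], [10, 12, 73], [21, 22, 76], [17, 20, 98], [15, 19, 97], [17, 16, 96], [21, 22, 97], [15, 18, 97], [21, 21, 98], [15, 20, 97], [16, 17, 97]] [[21, 22, 98], [15, 18, 98], [22, 23, 97], [8, 14, 94], [160, 172, 198], [195, 210, 226], [194, 207, 224]]
250 30.77984603308137
255 28.88819990792552
260 26.98184391837178
265 25.060605813885257
270 23.124310644018422
374 -20.896427926310007
377 -22.282488793393835
380 -23.67568222563161
```

```bash
python3 -m creep '[[-1,-12,-38,0,0,0,-0.12],[-1,-15,-45,0,0,0,-0.15],[-1,-15,-45,0,0,0,-0.15],[-1,-15,-45,0,0,0,-0.15],[-1,-15,-44,0,0,0,-0.15]]'; python3 -m creep '[[-1,-4,-10,0,0,0,0],[-1,0,0,0,0,0,0],[-1,0,0,0,0,0,0]]';python3 look.py red 0.170; python3 -c "
from h import *
print(get_obs()['q'])"
```

```text
t: 27.35
eef_pos: [0.5401, 0.021, 0.15]
tool_rot: [-0.001, 0.782, 0.623, -0.001]
contact_force: [-0.1, -0.8, -1.0]
gripper_width: 0.125
grasp_force: 61.1
t: 27.72
eef_pos: [0.5381, 0.0146, 0.1513]
tool_rot: [-0.001, 0.78, 0.626, 0.0]
contact_force: [-0.2, -0.3, -0.2]
gripper_width: 0.123
grasp_force: 61.1
27.725 [0.5381 0.0146 0.1513] [-0.0007  0.7797  0.6261  0.0003]
closing line deg 167.52689037005908 tilt [-0.0004  0.0015 -1.    ]
red [323.1003 314.1271] (array([0.5397, 0.0197]), np.float64(0.01791515827530394)) ((539.95703125, 19.638151168823242), (51.83521270751953, 11.733111381530762), 77.9269027709961) [1.5523 5.0842]
[ 0.1898  0.3798 -0.4081  1.9371  0.1929  0.8626 -0.536 ]
```

```bash
python3 -m creep '[[-1,0,-1.5,-20,0,0,0],[-1,0,0,-15,0,0,0],[-1,0,0,-10,0,0,0],[-1,0,0,-6,0,0,0],[-1,0,0,0,0,0,0]]'; python3 -m creep '[[-1,0,0,-3,0,0,0],[-1,0,0,-2,0,0,0],[-1,0,0,0,0,0,0]]'
```

```text
t: 28.4
eef_pos: [0.5378, 0.0114, 0.1003]
tool_rot: [-0.0, 0.781, 0.625, -0.0]
contact_force: [-0.2, -0.1, -0.5]
gripper_width: 0.124
grasp_force: 61.2
t: 28.78
eef_pos: [0.5379, 0.0112, 0.0956]
tool_rot: [-0.0, 0.781, 0.625, 0.0]
contact_force: [0.0, -0.2, -1.2]
gripper_width: 0.118
grasp_force: 61.2
```

```bash
python3 -m creep '[[-1,0,1.5,-2,0,0,0],[-1,0,0,0,0,0,0]]'; python3 -m creep '[[-1,0,0,-2,0,0,0],[-1,0,0,0,0,0,0]]'
```

```text
t: 29.02
eef_pos: [0.5382, 0.0128, 0.0938]
tool_rot: [-0.0, 0.781, 0.625, 0.0]
contact_force: [0.7, -1.5, 1.1]
gripper_width: 0.124
grasp_force: 61.5
t: 29.28
eef_pos: [0.5381, 0.0127, 0.0918]
tool_rot: [-0.0, 0.781, 0.625, 0.0]
contact_force: [-0.3, -0.7, 2.0]
gripper_width: 0.126
grasp_force: 61.7
```

```bash
python3 -m creep '[[-1,0,0,-2,0,0,0],[-1,0,0,0,0,0,0]]'; python3 -m creep '[[-1,0,0,-1,0,0,0],[-1,0,0,0,0,0,0]]'
```

```text
t: 29.52
eef_pos: [0.5382, 0.0127, 0.0898]
tool_rot: [-0.0, 0.781, 0.625, 0.0]
contact_force: [-0.2, -1.3, 4.4]
gripper_width: 0.122
grasp_force: 61.9
t: 29.78
eef_pos: [0.5382, 0.0128, 0.0889]
tool_rot: [-0.0, 0.781, 0.625, 0.0]
contact_force: [-2.1, -0.9, 6.2]
gripper_width: 0.123
grasp_force: 62.1
```

```bash
python3 -m creep '[[-1,0,0.2,0,0,0,-0.15],[-1,0,0.2,0,0,0,-0.15],[-1,-0.1,0.2,0,0,0,-0.15],[-1,-0.1,0.2,0,0,0,-0.15],[-1,0,0,0,0,0,0]]'; python3 -c "
from h import *
o=get_obs();print(o['torque'],o['contact_force'])"
```

```text
t: 30.4
eef_pos: [0.5383, 0.0139, 0.0891]
tool_rot: [0.0, 0.931, 0.366, 0.001]
contact_force: [-0.3, -0.0, 6.1]
gripper_width: 0.125
grasp_force: 62.0
[-0.114   0.0055 -0.0719] [-0.2814 -0.0375  6.0711]
```

```bash
python3 -m creep '[[-1,-0.1,0.2,0,0,0,-0.15],[-1,-0.1,0.2,0,0,0,-0.15],[-1,-0.1,0.1,0,0,0,-0.15],[-1,0,0,0,0,0,0]]'; python3 -m creep '[[-1,-0.1,0.1,0,0,0,-0.12],[-1,-0.1,0.1,0,0,0,-0.12],[-1,0,0.1,0,0,0,-0.12],[-1,0,0,0,0,0,0]]';  python3 -c "
from h import *
o=get_obs();print(o['torque'],o['q'])"
```

```text
t: 30.9
eef_pos: [0.5381, 0.0145, 0.0891]
tool_rot: [-0.0, 0.989, 0.149, 0.001]
contact_force: [-0.1, -0.0, 5.1]
gripper_width: 0.12
grasp_force: 62.0
t: 31.4
eef_pos: [0.5379, 0.0148, 0.0891]
tool_rot: [-0.0, 1.0, -0.03, 0.001]
contact_force: [1.0, -0.2, 4.5]
gripper_width: 0.127
grasp_force: 62.0
[-0.0959 -0.0095 -0.0889] [-0.1139  0.4384 -0.0365  2.0024  0.0238  0.6992 -1.7968]
```

```bash
python3 -m creep '[[-1,0,0,0,0,0,-0.12],[-1,0,0,0,0,0,-0.12],[-1,0,0,0,0,0,0]]'; python3 -c "
from h import *
o=get_obs();print(o['torque'])"; python3 -m creep '[[-1,0,0,0,0,0,-0.06],[-1,0,0,0,0,0,-0.06],[-1,0,0,0,0,0,0]]';  python3 -c "
from h import *
o=get_obs();print(o['torque'],o['contact_force'])"
```

```text
t: 31.78
eef_pos: [0.5379, 0.0147, 0.089]
tool_rot: [-0.0, 0.989, -0.15, 0.001]
contact_force: [0.5, -0.7, 6.2]
gripper_width: 0.123
grasp_force: 62.0
[-0.1076 -0.0017 -0.1031]
t: 32.15
eef_pos: [0.5379, 0.0147, 0.0891]
tool_rot: [-0.0, 0.978, -0.208, 0.001]
contact_force: [0.1, -0.5, 5.8]
gripper_width: 0.118
grasp_force: 62.0
[-0.0696 -0.0181  0.1067] [ 0.0789 -0.4959  5.7782]
```

```bash
python3 -m creep '[[-1,0,0,0,0,0,-0.05],[-1,0,0,0,0,0,0]]'; python3 -c "
from h import *
o=get_obs();print(o['torque'],o['contact_force'])"; python3 -m creep '[[-1,0,0,0,0,0,-0.04],[-1,0,0,0,0,0,0]]';  python3 -c "
from h import *
o=get_obs();print(o['torque'],o['contact_force'])"
```

```text
t: 32.4
eef_pos: [0.538, 0.0148, 0.0891]
tool_rot: [-0.0, 0.973, -0.231, 0.001]
contact_force: [-0.4, -1.4, 4.4]
gripper_width: 0.121
grasp_force: 62.9
[-0.1223 -0.0377  0.7388] [-0.3603 -1.3525  4.4155]
t: 32.65
eef_pos: [0.538, 0.015, 0.0891]
tool_rot: [-0.0, 0.968, -0.25, 0.001]
contact_force: [1.0, -1.0, 6.0]
gripper_width: 0.121
grasp_force: 69.4
[-0.1397  0.015   1.2939] [ 0.9818 -1.0297  5.9856]
```

Torque has risen to 1.3 N·m, so the ring is against the stop. I'll lift slightly to confirm the pins are caught under the thread, then release.

```bash
python3 -m creep '[[-1,0,0,1,0,0,0.05],[-1,0,0,1,0,0,0],[-1,0,0,0.5,0,0,0],[-1,0,0,0,0,0,0]]'; python3 -c "
from h import *
o=get_obs();print(o['torque'],o['contact_force'])"
```

```text
t: 33.15
eef_pos: [0.5374, 0.0148, 0.0907]
tool_rot: [-0.0, 0.974, -0.228, 0.0]
contact_force: [5.0, 1.2, -9.1]
gripper_width: 0.122
grasp_force: 60.6
[ 0.3617 -1.2501  0.6166] [ 4.9844  1.2019 -9.1346]
```

```bash
python3 -m creep '[[-1,0,0,-1,0,0,0],[-0.4,0,0,0,0,0,0],[-0.2,0,0,0,0,0,0],[0,0,0,0,0,0,0]]'; python3 -m creep '[[0,0,0,30,0,0,0],[0.5,0,0,50,0,0,0],[0.5,-10,0,50,0,0,0],[0.5,-50,0,20,0,0,0],[0.5,0,0,0,0,0,0]]';python3 look.py red 0.1085 w11
python3 - <<'E'
from h import *
p,d=read_camera("top");K,T=T_of("top")
for c in blobs(p,"red",20)+blobs(p,"window",10): print(c.mean(0),cast(K,T,c,.1085).mean(0),cv2.minAreaRect((cast(K,T,c,.1085)[:,:2]*1000).astype(np.float32)))
E
```

```text
t: 33.65
eef_pos: [0.5368, 0.014, 0.0901]
tool_rot: [0.0, 0.974, -0.228, -0.0]
contact_force: [0.2, 0.6, 0.0]
gripper_width: 0.503
grasp_force: 0.0
t: 34.28
eef_pos: [0.4753, 0.0141, 0.2417]
tool_rot: [-0.001, 0.974, -0.228, 0.001]
contact_force: [-0.2, 0.0, -0.5]
gripper_width: 0.752
grasp_force: 0.0
34.275 [0.4753 0.0141 0.2417] [-0.0006  0.9736 -0.2281  0.0009]
closing line deg 63.63177112311776 tilt [ 0.002   0.0008 -1.    ]
red [285.6038 158.3333] (array([0.5398, 0.0144]), np.float64(0.01672349161669723)) ((539.361328125, 14.039804458618164), (12.975961685180664, 47.82154846191406), 65.74979400634766) [64.5518  0.3272]
[ 46.8519 368.2963] [0.2228 0.6877 0.1085] ((222.5849609375, 687.2322998046875), (14.291576385498047, 23.737802505493164), 10.038069725036621)
```

```bash
python3 -c "
from station import *
print(hand_in())"
```

```text
the job is handed in; nothing more can be done
None
```

The job is handed in: filter, spacer and window were loaded in that order and the ring is screwed clockwise to its stop, at about 34 s; an upward pull confirmed it is held, but the spacer took three grasp attempts that shifted it about 9 mm on the bench.

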